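Sort the stripped engine parts between heats

ROBOT

A 6-joint arm with a two-finger parallel gripper is mounted at the origin on the work surface. World frame = base frame: x ahead of the robot, y to its left, z up, the work surface at z = 0. Lengths are in m, angles in rad, forces in N, time in s.
With the tool pointing down it reaches from about 0.425 to 1.125 m from the base axis. Payload 14.9 kg.
Tool frame: the origin (TCP) lies midway between the tips of the shut fingers; the grasp point (between the pads) lies 19 mm behind it; x points along the fingers, y is the direction in which the jaws open and shut, and the axes are right-handed (so a half turn about x gives the same grasp; the last joint's range is limited). The gripper opens to 91 mm and grips with 3 to 60 N. Pads are 32 mm wide; open, the fingers measure 118 mm over their backs; the gripper's body (76 mm by 178 mm) begins 60 mm behind the grasp point.
Start: joints at [1.116, 0.379, 1.734, -0, 1.028, -0.033], TCP at [0.287, 0.639, 0.214] pointing down, gripper open.
Joint ranges: [-2.77, 2.77], [-0.74, 2.19], [0, 2.66], [-1.06, 4.2], [0.31, 2.87], [-3.08, 3.08]. Speed limits (rad/s): [1.89, 1.89, 2.39, 3.14, 3.14, 3.14].

INTERFACE

Orientations are given as [roll, pitch, yaw] about the fixed x, y, z axes, in that order (R = Rz(yaw) Ry(pitch) Rx(roll)).
In Python, from cell import robot gives the robot as it stands. The module is installed in compiled form; this text tells all that it offers.
- The arm moves only by the shell command python3 -m crank 'ROWS' [OPENING] [FORCE]. ROWS is JSON, one flat list of numbers, 4 for each row, row after row: the shift along the tool's x, y, z in units of 50 mm (1.0 is 50 mm), then the turn about the tool's x in units of 5 degrees (1.0 is 5 degrees). In form: [x, y, z, spin, x, y, z, spin, ...]. A call has 1 to 20 rows; each row shifts and turns the pose as measured when the row begins, along the tool's axes as they then stand; what a row does not reach is not made up. A row lasts 1/8 s, in which the tool goes at most 62.5 mm and 10.7 degrees, less where a joint would pass 70% of its speed; a pose out of reach is approached as far as the arm can. A call is refused whole if a number of a shift passes 1 or a number of a turn 1, either way. A call with a gripper value outside its range is refused whole. OPENING is the finger opening in mm, from 0 to 91.2, set as the call begins (- or left out, the last holds). The fingers move at their own pace and stop on an object; FORCE is the grip in N (left out, the last holds). Time passes only in rows, so rows that do not move let the fingers close. It gives the time, the measured TCP pose, the force and the opening at its end, in the units of the state.
- robot.get_obs(): the state, without advancing time (a new reading comes with each control period).
- robot.get_image(name): name is "scene" or "top" or "wrist"; returns (picture, depth): 480x640x3 uint8, red, green, blue; 480x640 float32, m along the optical axis (not along the pixel's ray), 0 where there is no reading.
- robot.camera_info(name): a dict with "mtx" (3x3 intrinsics, pixels), "k1" (the pictures are not rectified: a ray, as slopes to the right and down, at radius r is drawn at 1 + k1 r^2 times it, then the intrinsics apply), "eye" and "rotation" of the camera in the world; the wrist camera has in their place "hand_eye" (4x4, takes a point from camera to tool coordinates, whose origin is the TCP and whose axes are the tool frame's). Camera axes: x right, y up, looking along -z (the intrinsics and any distortion apply to the point x, -y, -z); pixel columns grow to the right and rows downward; lengths in m; the calibration is good to about 2 mm. A picture is of the moment at which its call begins: read the wrist's pose just before it. camera_info takes no time and is no camera call.
- robot.hand_in(): hands the job in, once; it reports no verdict.
Trained networks look in the newest picture that a camera, given by its name, has taken for a name from the list of things; names that differ only in an ending like _2 or _b are one class to them, and where a whole thing is asked for, a point or a joint stands for the part that bears it (a point fixed in the world has none). Each returns a list of dicts, best first, with "conf" (0 to 1); they miss things now and then, are a little off and sometimes report something else, mostly with a low value. They report only what shows in the picture. A call takes as long as a camera call. They do not tell look-alikes from the thing itself.
- robot.find_in(target, camera): "location" ([x, y, z] in m, in the coordinates of the camera as it stood for that picture, good to about 4 mm: the middle of the surface that is visible of it).
- robot.trace(target, camera): "region" (480x640 bool, what is visible of it).
- robot.place_of(target, camera): "location" ([x, y, z] in m, in the coordinates of the camera as it stood for that picture, good to about 4 mm: a listed point, or the origin of a listed thing).
The state is a dict: "t": time; "joints": joint angles; "joint_velocities": joint speeds; "joint_torque": joint torques, N m; "position": TCP position; "orientation": TCP orientation; "ft_force": force on the tool from outside, world axes, zero at the start; "ft_torque": the same for the moment, N m; "grip_width": finger opening in m.
Only numpy, scipy, OpenCV 4.12 (cv2) and the standard library are available. Lean on these libraries where they do the work, as an engineer would, in place of code of your own. Each camera call takes 0.05 s, during which the arm holds its last target. There are 200 camera calls.

TASK

Sort the stripped parts on the pit cart into their trays: both finned engine heads into the blue tray, both brass exhaust couplers into the yellow tray, and the red glow igniter into the green tray. Stand the heads and couplers upright and lay the igniter flat, everything right down on its tray's floor inside the walls, and let go of it all. Leave the chrome cross wrench and the black air filter lying where they are.

Things in the scene. Friction and masses are not known exactly. Their poses are not given: they have to be found in the camera images.
- head_red: finned aluminium engine head with a red cap in the middle of its top: a round stack of fins 42 mm in diameter and 30 mm high, with the cap (26 mm across) 5 mm higher; about 75 g, standing fins upright. Grip the fins across any diameter. Origin: centre of its underside; z up.
- head_blue: finned aluminium engine head with a blue cap in the middle of its top: a round stack of fins 42 mm in diameter and 30 mm high, with the cap (26 mm across) 5 mm higher; about 75 g, standing fins upright. Grip the fins across any diameter. Origin: centre of its underside; z up.
- coupler_long: the longer brass exhaust coupler: an upright tube 26 mm outside, 48 mm high overall, with a foot flange 34 mm across and 6 mm high at its lower end; about 96 g. Grip the tube above the flange, across any diameter. Origin: centre of its underside; z up.
- coupler_short: the shorter brass exhaust coupler: an upright tube 26 mm outside, 34 mm high overall, with a foot flange 34 mm across and 6 mm high at its lower end; about 68 g. Grip the tube above the flange, across any diameter. Origin: centre of its underside; z up.
- igniter: red glow igniter lying flat, 110 mm long: red handle 24 x 24 mm square in section, dark neck 14 mm across, steel bayonet socket 20 mm across; about 110 g. Origin: mid-length, on its axis, 12 mm above what it lies on; x along it towards the socket, z up. The handle spans x = -55 to +20 mm; grip across it near x = -10 mm, its balance point.
- tray_blue: open rectangular blue plastic tray, fixed, outside 150 x 84 x 18 mm high, walls and floor 4 mm thick (inside 142 x 76 mm, floor 4 mm above its underside). Origin: centre of its underside, on the mat; x along its long side, z up.
- tray_yellow: open rectangular yellow plastic tray, fixed, outside 150 x 84 x 18 mm high, walls and floor 4 mm thick (inside 142 x 76 mm, floor 4 mm above its underside). Origin: centre of its underside, on the mat; x along its long side, z up.
- tray_green: open rectangular green plastic tray, fixed, outside 150 x 84 x 18 mm high, walls and floor 4 mm thick (inside 142 x 76 mm, floor 4 mm above its underside). Origin: centre of its underside, on the mat; x along its long side, z up.
- cross_wrench: chrome four-way cross wrench lying flat, four equal arms, 110 mm across and 20 mm high, 180 g; stays where it is. Origin: underside of its hub; x and y along its arms. All these things and the trays stand on a dark rubber mat whose top is at z = 3 mm.
- air_filter: black ribbed round air filter, upright, 40 mm in diameter and 40 mm high, 50 g, loose; stays where it is. Origin: centre of its underside; z up.
Things that resemble listed ones, but are neither listed nor needed, are in the scene too. Of the things that look like the igniter, take the one that is nearest to the robot's base at the start. Leave any pink or purple look-alike of the coupler_long alone.

How it is judged:
At the end, for the whole second after the job is handed in: Heads upright on the blue tray's floor, couplers upright on the yellow tray's floor, igniter flat on the green tray's floor, all inside the walls: tilt within 0.15 rad, height within about 4 mm of the floor, at rest (below 20 mm/s and 0.2 rad/s) (x of head_red in the frame of tray_blue between -0.054 and 0.054 m and y of head_red in the frame of tray_blue between -0.021 and 0.021 m and z of head_red in the frame of tray_blue between 0 and 0.009 m and angle between each of head_red, head_blue, coupler_long, coupler_short's own z axis and vertical below 0.15 rad and linear speed of each of head_red, head_blue, coupler_long, coupler_short, igniter below 0.02 m/s and angular speed of each of head_red, head_blue, coupler_long, coupler_short, igniter below 0.2 rad/s and x of head_blue in the frame of tray_blue between -0.054 and 0.054 m and y of head_blue in the frame of tray_blue between -0.021 and 0.021 m and z of head_blue in the frame of tray_blue between 0 and 0.009 m and x of coupler_long in the frame of tray_yellow between -0.058 and 0.058 m and y of coupler_long in the frame of tray_yellow between -0.025 and 0.025 m and z of coupler_long in the frame of tray_yellow between 0 and 0.009 m and x of coupler_short in the frame of tray_yellow between -0.058 and 0.058 m and y of coupler_short in the frame of tray_yellow between -0.025 and 0.025 m and z of coupler_short in the frame of tray_yellow between 0 and 0.009 m and x of igniter in the frame of tray_green between -0.024 and 0.024 m and y of igniter in the frame of tray_green between -0.03 and 0.03 m and z of igniter in the frame of tray_green between 0.012 and 0.021 m and angle between igniter's own x axis and vertical between 1.42 and 1.72 rad); the robot touches nothing.
It fails at once if the cross wrench is moved by more than 20 mm (distance of cross_wrench from where it was at the start of the episode above 0.02 m).
It fails at once if the air filter is moved by more than 20 mm or tipped (distance of air_filter from where it was at the start of the episode above 0.02 m or angle between air_filter's own z axis and vertical above 0.5 rad).
It also fails if it takes over 115 s, if anything falls off the work surface, if the arm or the gripper's body presses on something with over 40 N, if the wrist force passes 120 N, or if a joint passes its speed limit or range.

## Working session

There is one attempt and no reset: what is moved stays moved. The work goes in short steps, Python scripts to look and compute and a shell command to move; the robot and the scene stay as the last step left them, time stands still between calls to the robot, and variables do not carry over. Pictures are saved under pics/ and viewed, about 12 in all and at most 16, crops included, and the job is handed in when it is done.

```bash
mkdir -p pics; cat > h.py <<'E'
import numpy as np, cv2
from cell import robot
from scipy.spatial.transform import Rotation as R
def tool():
    o=robot.get_obs(); return np.array(o['position']), R.from_euler('xyz',o['orientation']).as_matrix()
def campose(name):
    c=robot.camera_info(name)
    if 'eye' in c: return np.array(c['eye']),np.array(c['rotation'])
    p,r=tool(); H=np.array(c['hand_eye']); return r@H[:3,3]+p, r@H[:3,:3]
def world(name,pts,pose=None):
    e,r=pose or campose(name); return np.atleast_2d(pts)@r.T+e
def cloud(name,depth,pose=None):
    c=robot.camera_info(name);K=np.array(c['mtx']);k=c['k1']
    v,u=np.mgrid[0:480,0:640]
    x=(u-K[0,2])/K[0,0];y=(v-K[1,2])/K[1,1]; xd,yd=x.copy(),y.copy()
    for _ in range(8):
        s=1+k*(x*x+y*y); x,y=xd/s,yd/s
    P=np.stack([x*depth,-y*depth,-depth],-1).reshape(-1,3)
    return world(name,P,pose).reshape(480,640,3)
def save(n,im): cv2.imwrite('pics/'+n,im[...,::-1])
E
python3 - <<'E'
from h import *
o=robot.get_obs();print({k:np.round(v,3) for k,v in o.items()})
for n in ['scene','top','wrist']:
    print(n,robot.camera_info(n))
for n in ['top','scene']:
    p=campose(n);im,d=robot.get_image(n);save(n+'.png',im);np.savez(n+'.npz',im=im,d=d,W=cloud(n,d))
    for t in ['head_red','head_blue','coupler_long','coupler_short','igniter','tray_blue','tray_yellow','tray_green','cross_wrench','air_filter']:
        for r in robot.place_of(t,n): print(n,t,round(r['conf'],2),np.round(world(n,r['location'],p)[0],3))
E
```

```text
{'t': np.float64(0.0), 'joints': array([ 1.116,  0.379,  1.735,  0.   ,  1.029, -0.033]), 'joint_velocities': array([-0., -0., -0., -0.,  0., -0.]), 'joint_torque': array([ 2.0000e-03, -7.6370e+01, -4.3437e+01,  6.5000e-02,  4.2000e-02,
       -0.0000e+00]), 'position': array([0.286, 0.638, 0.213]), 'orientation': array([-1.623,  1.57 , -2.045]), 'ft_force': array([ 0.704, -0.619, -0.246]), 'ft_torque': array([-0.054,  0.025,  0.036]), 'grip_width': np.float64(0.091)}
scene {'mtx': array([[498.12419245,   0.        , 326.43607876],
       [  0.        , 498.12419245, 240.07803871],
       [  0.        ,   0.        ,   1.        ]]), 'k1': -0.053270040398677464, 'eye': array([ 0.94349593, -0.27203243,  0.78988581]), 'rotation': array([ 0.62135413, -0.01114745,  0.97152777])}
top {'mtx': array([[491.26870843,   0.        , 318.83589601],
       [  0.        , 491.26870843, 246.07621837],
       [  0.        ,   0.        ,   1.        ]]), 'k1': 0.006782488176224276, 'eye': array([0.37578417, 0.050614  , 1.08606398]), 'rotation': array([ 0.13254006, -0.01405013, -1.57517765])}
wrist {
[... 268 characters left out ...]
   -1.70586631e-01],
       [ 9.99998178e-01,  1.31879229e-03,  1.38035767e-03,
        -7.45197972e-05],
       [ 1.62057569e-03, -9.68598187e-01, -2.48626077e-01,
        -7.01075221e-02],
       [ 0.00000000e+00,  0.00000000e+00,  0.00000000e+00,
         1.00000000e+00]])}Traceback (most recent call last):
  File "<stdin>", line 6, in <module>
  File "h.py", line 19, in cloud
    return world(name,P,pose).reshape(480,640,3)
           ~~~~~^^^^^^^^^^^^^
  File "h.py", line 11, in world
    e,r=pose or campose(name); return np.atleast_2d(pts)@r.T+e
                                      ~~~~~~~~~~~~~~~~~~~~~~^~
ValueError: operands could not be broadcast together with shapes (307200,) (3,)
```

```bash
sed -i "s/np.array(c\['rotation'\])/R.from_euler('xyz',c['rotation']).as_matrix()/" h.py
cat > survey.py <<'E'
import sys
from h import *
for n in ['top','scene']:
    p=campose(n);im,d=robot.get_image(n);save(n+'.png',im);np.savez(n+'.npz',im=im,d=d,W=cloud(n,d))
    for t in ['head_red','head_blue','coupler_long','coupler_short','igniter','tray_blue','tray_yellow','tray_green','cross_wrench','air_filter']:
        for r in robot.place_of(t,n): print(n,t,round(r['conf'],2),np.round(world(n,r['location'],p)[0],3))
E
python3 survey.py
```

```text
top head_blue 0.61 [0.499 0.076 0.001]
top coupler_long 0.54 [ 0.433 -0.008  0.   ]
top coupler_long 0.51 [0.422 0.064 0.005]
top coupler_long 0.42 [0.349 0.006 0.004]
top coupler_short 0.5 [ 0.403 -0.173 -0.003]
top igniter 0.57 [0.451 0.418 0.013]
top tray_blue 0.68 [0.633 0.009 0.003]
top tray_blue 0.29 [ 0.597 -0.252  0.001]
top tray_yellow 0.82 [ 0.594 -0.25  -0.001]
top tray_green 0.64 [0.565 0.26  0.004]
top cross_wrench 0.69 [ 0.372 -0.31   0.004]
top air_filter 0.89 [ 0.502 -0.072  0.002]
scene head_red 0.88 [0.431 0.19  0.003]
scene head_blue 0.78 [ 0.493  0.081 -0.001]
scene coupler_long 0.71 [0.348 0.005 0.003]
scene coupler_long 0.55 [ 0.43  -0.006  0.005]
scene coupler_short 0.56 [ 0.397 -0.172  0.004]
scene igniter 0.9 [0.451 0.422 0.017]
scene igniter 0.81 [0.355 0.31  0.019]
scene tray_blue 0.68 [0.634 0.011 0.003]
scene tray_blue 0.63 [0.429 0.191 0.007]
scene tray_yellow 0.86 [ 0.594 -0.244  0.005]
scene tray_yellow 0.6 [ 0.399 -0.171  0.005]
scene tray_green 0.64 [0.563 0.257 0.005]
scene cross_wrench 0.85 [ 0.373 -0.305  0.007]
scene cross_wrench 0.2 [0.43  0.192 0.007]
scene air_filter 0.87 [ 0.498 -0.078  0.003]
```

View pics/top.png

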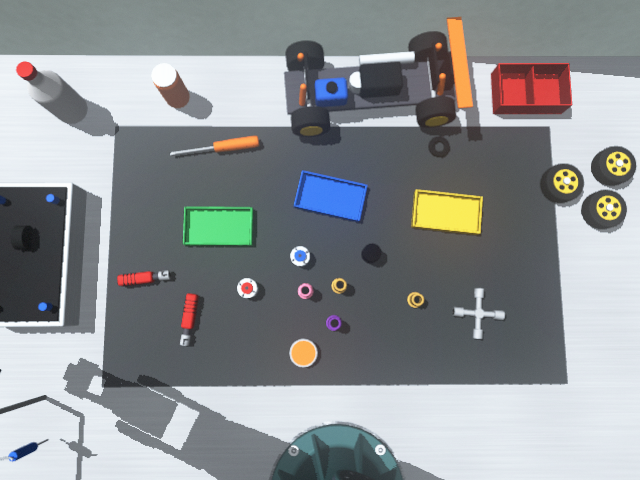

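View pics/scene.png

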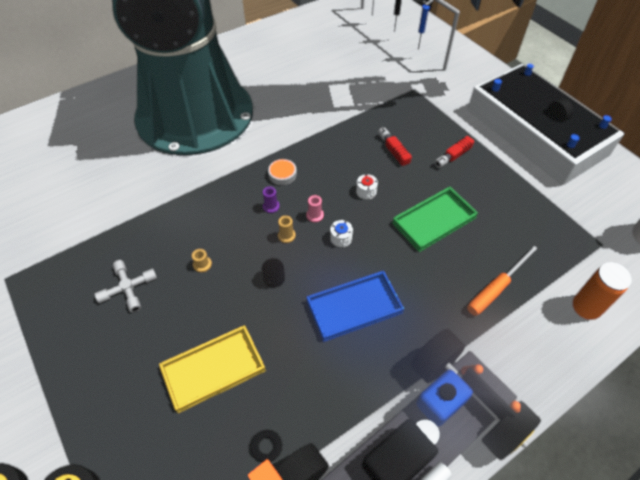

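```bash
cat > meas.py <<'E'
from h import *
D={n:np.load(n+'.npz') for n in ['top','scene']}
seeds=dict(head_red=(.430,.190,.038),head_blue=(.496,.078,.038),coupler_long=(.432,-.007,.051),coupler_short=(.40,-.172,.037),pink=(.422,.064,.051),purple=(.349,.006,.051),filter=(.50,-.075,.043))
for n in D:
    W=D[n]['W'];print(n,'mat z',np.median(W[...,2][(abs(W[...,0]-.5)<.03)&(abs(W[...,1]-.15)<.03)]))
    for k,(x,y,h) in seeds.items():
        m=np.hypot(W[...,0]-x,W[...,1]-y)<.035
        z=W[...,2]; zt=np.percentile(z[m&(z>.02)],97)
        q=W[m&(z>(h-.010 if 'head' in k else h-.006))&(z<h+.02)][:,:2]
        c,r=cv2.minEnclosingCircle((q*1000).astype(np.float32))
        print(k,'top z',zt.round(4),'n',len(q),'mean',q.mean(0).round(4),'circ',np.round(c,1),round(r,1))
    hsv=cv2.cvtColor(D[n]['im'],cv2.COLOR_RGB2HSV); H,S,V=cv2.split(hsv)
    for k,(lo,hi,x,y) in dict(blue=(100,125,.633,.01),yellow=(20,35,.594,-.247),green=(50,80,.564,.258)).items():
        m=(H>lo)&(H<hi)&(S>120)&(np.hypot(W[...,0]-x,W[...,1]-y)<.11)
        for nm,mm in (('rim',m&(W[...,2]>.017)&(W[...,2]<.026)),('all',m)):
            q=W[mm]; rr=cv2.minAreaRect((q[:,:2]*1000).astype(np.float32)); print(k,nm,len(q),np.round(np.array(rr[0]),1),np.round(rr[1],1),round(rr[2],1),'z',np.percentile(q[:,2],[5,50,95]).round(4))
    for x,y in ((.355,.31),(.451,.42)):
        z=W[...,2]; m=(np.hypot(W[...,0]-x,W[...,1]-y)<.075)&(z>.010)&(z<.05)
        q=W[m]; red=m&((H<8)|(H>172))&(S>150)
        rr=cv2.minAreaRect((q[:,:2]*1000).astype(np.float32)); r2=cv2.minAreaRect((W[red][:,:2]*1000).astype(np.float32))
        print('ign',[np.round(a,1) for a in rr],'red',[np.round(a,1) for a in r2],'z',np.percentile(q[:,2],[50,97]).round(4), 'top mean red',W[red&(z>.022)].mean(0).round(4))
E
python3 meas.py
```

```text
top mat z 0.0018514312154651602
head_red top z 0.04 n 292 mean [0.426 0.19 ] circ [426.3 190.4] 20.8
head_blue top z 0.0396 n 282 mean [0.4946 0.0778] circ [494.8  78.3] 20.8
coupler_long top z 0.0531 n 63 mean [ 0.4315 -0.0075] circ [431.4  -7.8] 12.9
coupler_short top z 0.0379 n 62 mean [ 0.4007 -0.1737] circ [ 400.4 -173.5] 13.3
pink top z 0.0534 n 61 mean [0.4199 0.0659] circ [420.3  66.1] 12.5
purple top z 0.0536 n 65 mean [0.3513 0.0048] circ [351.3   4.8] 12.7
filter top z 0.0452 n 260 mean [ 0.5007 -0.0772] circ [501.1 -77.5] 19.9
blue rim 349 [631.4   9.9] [149.8  84.8] 77.1 z [0.0175 0.0199 0.0228]
blue all 2659 [634.7   8.9] [154.8  92.7] 76.9 z [0.0021 0.0064 0.0205]
yellow rim 367 [ 595.  -249.6] [150.9  84.8] 83.9 z [0.0174 0.0196 0.0228]
yellow all 2678 [ 597.9 -254.2] [159.6  91.7] 83.8 z [0.0022 0.0065 0.0203]
green rim 376 [564.1 258. ] [149.8  83.8] 89.9 z [0.0174 0.0199 0.0229]
green all 2619 [566. 258.] [149.9  89.1] 89.8 z [0.0029 0.0065 0.0206]
ign [array([360.8, 316.6]), array([ 25. , 109.6]), np.float64(82.1)] red [array([379.1, 314.1]), array([24.1, 72.7]), 
[... 924 characters left out ...]
7.4 z [0.0041 0.0077 0.0213]
yellow rim 796 [ 594.8 -248.6] [149.7  87.7] 83.7 z [0.0178 0.0206 0.023 ]
yellow all 5120 [ 590.1 -249. ] [156.6  96.8] 83.7 z [0.0044 0.0075 0.0213]
green rim 497 [565.  258.6] [ 86.2 152.1] 0.2 z [0.0175 0.0201 0.0229]
green all 2846 [559.4 267.1] [ 97.3 169.2] 0.1 z [0.0046 0.0078 0.0211]
ign [array([362. , 317.7]), array([ 27.1, 114.1]), np.float64(83.1)] red [array([377.7, 314.9]), array([25.2, 82.2]), np.float64(83.1)] z [0.0249 0.0297] top mean red [0.3812 0.3133 0.0266]
ign [array([450.3, 414.3]), array([ 25.8, 110.8]), np.float64(7.0)] red [array([449.1, 432.7]), array([23.2, 74. ]), np.float64(7.6)] z [0.0254 0.03  ] top mean red [0.4503 0.4311 0.0272]
```

```bash
cat > go.py <<'E'
import sys
from h import *
# go.py x y z jawdeg : spin units first, then shift (units, tool axes after the spin)
x,y,z,a=map(float,sys.argv[1:])
p,r=tool(); j=np.degrees(np.arctan2(r[1,1],r[0,1])); d=(j-a+90)%180-90   # spin about tool x (down) lowers the jaw angle
r2=r@R.from_euler('x',d,degrees=True).as_matrix()
s=r2.T@(np.array([x,y,z])-p)/.05
o=robot.get_obs()
print('t',round(o['t'],2),'pos',p.round(4),'jaw',round(j,1),'down',r[:,0].round(3),'w',round(o['grip_width']*1e3,1),'F',np.round(o['ft_force'],1),'spin',round(d/5,2),'shift',s.round(2))
E
python3 go.py .371 .3158 .10 82.2
```

```text
t 1.15 pos [0.2866 0.6386 0.2139] jaw 65.8 down [-0. -0. -1.] w 90.7 F [ 0.6 -0.  -0.1] spin -3.27 shift [ 2.28 -6.17  2.55]
```

```bash
python3 -m crank '[0,0,0,-1, 0,0,0,-1, 0,0,0,-1, 0,0,0,-0.3, 0.33,-0.88,0.36,0, 0.33,-0.88,0.36,0, 0.33,-0.88,0.36,0, 0.33,-0.88,0.36,0, 0.33,-0.88,0.36,0, 0.33,-0.88,0.36,0, 0.33,-0.88,0.36,0, 0,0,0,0]' 60 20; python3 go.py .371 .3158 .0065 82.2
```

```text
t: 2.65
position: [0.3742, 0.3093, 0.0957]
orientation: [1.193, 1.567, 1.059]
ft_force: [-0.0, 1.3, -0.3]
grip_width: 0.0603
t 2.65 pos [0.3742 0.3093 0.0957] jaw 82.3 down [ 0.002  0.004 -1.   ] w 60.3 F [-0.   1.3 -0.3] spin 0.03 shift [ 1.78  0.11 -0.08]
```

```bash
python3 -m crank '[0.3,0.11,-0.08,0, 0.5,0,0,0, 0.5,0,0,0, 0.3,0,0,0, 0.1,0,0,0, 0,0,0,0]'; python3 go.py .371 .3158 .0065 82.2; python3 - <<'E'
from h import *
im,d=robot.get_image('wrist');save('w1.png',im)
E
```

```text
t: 3.4
position: [0.3714, 0.3221, 0.0075]
orientation: [1.025, 1.562, 0.892]
ft_force: [0.5, 0.6, -0.0]
grip_width: 0.0599
t 3.4 pos [0.3714 0.3221 0.0075] jaw 82.4 down [ 0.006  0.007 -1.   ] w 59.9 F [ 0.5  0.6 -0. ] spin 0.04 shift [ 0.02 -0.13  0.01]
```

View pics/w1.png

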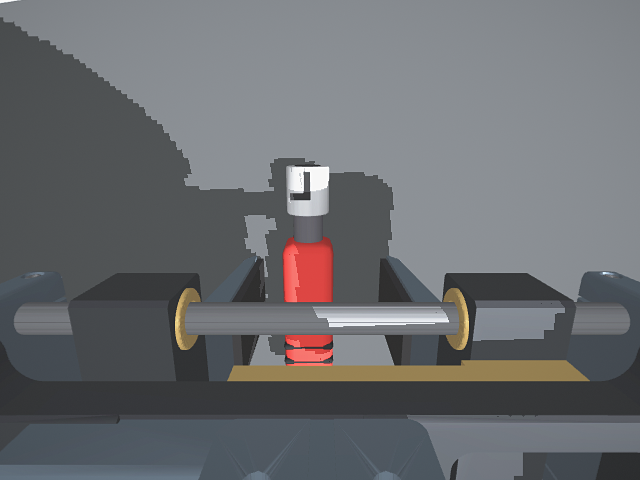

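```bash
python3 -m crank '[0,-0.13,0,0, 0,0,0,0]'; python3 -m crank '[0,0,0,0, 0,0,0,0, 0,0,0,0, 0,0,0,0]' 0 25; python3 go.py .565 .258 .10 0
```

```text
t: 3.7
position: [0.3712, 0.3157, 0.0088]
orientation: [0.978, 1.56, 0.845]
ft_force: [-0.5, 0.1, -0.3]
grip_width: 0.06
t: 4.2
position: [0.3717, 0.3159, 0.0095]
orientation: [0.957, 1.559, 0.823]
ft_force: [-0.3, 0.4, 1.3]
grip_width: 0.0233
t 4.2 pos [0.3717 0.3159 0.0095] jaw 82.4 down [ 0.008  0.009 -1.   ] w 23.3 F [-0.3  0.4  1.3] spin 16.47 shift [-1.79  3.88  1.14]
```

```bash
cat > go.py <<'E'
import sys
from h import *
# go.py x y z jawdeg [n] : constant row to repeat n times (grasp-point xy, TCP z)
x,y,z,a=map(float,sys.argv[1:5]); n=int(sys.argv[5]) if len(sys.argv)>5 else 1
p,r=tool(); j=np.degrees(np.arctan2(r[1,1],r[0,1])); d=(j-a+90)%180-90
off=-.019*r[:,0]; off[2]=0
s=np.array([x,y,z])-p-off
M=sum(r@R.from_euler('x',d*i/n,degrees=True).as_matrix() for i in range(n))
v=np.linalg.solve(M,s)/.05
o=robot.get_obs()
print('t',round(o['t'],2),'grasp',(p+off).round(4),'jaw',round(j,1),'down',r[:,0].round(3),'w',round(o['grip_width']*1e3,1),'F',np.round(o['ft_force'],1),'| each of',n,'rows:',v.round(2),round(d/5/n,3))
E
python3 -m crank '[-0.8,0,0,0, -0.9,0,0,0]'; python3 go.py .565 .248 .10 0 17
```

```text
t: 4.45
position: [0.3691, 0.3137, 0.0934]
orientation: [1.175, 1.565, 1.041]
ft_force: [0.6, 0.5, -0.6]
grip_width: 0.0236
t 4.45 grasp [0.3691 0.3136 0.0934] jaw 82.4 down [ 0.003  0.005 -1.   ] w 23.6 F [ 0.6  0.5 -0.6] | each of 17 rows: [-0.01  0.12  0.23] 0.969
```

```bash
python3 -m crank '[-0.01,0.12,0.23,0.97, -0.01,0.12,0.23,0.97, -0.01,0.12,0.23,0.97, -0.01,0.12,0.23,0.97, -0.01,0.12,0.23,0.97, -0.01,0.12,0.23,0.97, -0.01,0.12,0.23,0.97, -0.01,0.12,0.23,0.97, -0.01,0.12,0.23,0.97, -0.01,0.12,0.23,0.97, -0.01,0.12,0.23,0.97, -0.01,0.12,0.23,0.97, -0.01,0.12,0.23,0.97, -0.01,0.12,0.23,0.97, -0.01,0.12,0.23,0.97, -0.01,0.12,0.23,0.97, -0.01,0.12,0.23,0.97, 0,0,0,0]'; python3 go.py .565 .248 .0145 0 3
```

```text
t: 6.7
position: [0.5615, 0.2422, 0.1023]
orientation: [3.1, 1.566, 1.481]
ft_force: [-1.1, -0.2, -1.4]
grip_width: 0.0238
t 6.7 grasp [0.5615 0.2421 0.1023] jaw -2.7 down [ 0.     0.005 -1.   ] w 23.8 F [-1.1 -0.2 -1.4] | each of 3 rows: [ 0.59  0.02 -0.04] -0.182
```

```bash
python3 -m crank '[0.4,0.03,-0.06,-0.5, 0.6,0.03,-0.06,0, 0.5,0,0,0, 0.2,0,0,0, 0,0,0,0]'; python3 go.py .565 .248 .0145 0
```

```text
t: 7.32
position: [0.5638, 0.2505, 0.0153]
orientation: [3.041, 1.566, 1.478]
ft_force: [-0.4, -0.1, -1.2]
grip_width: 0.0237
t 7.33 grasp [0.5638 0.2505 0.0153] jaw 0.5 down [ 0.     0.005 -1.   ] w 23.7 F [-0.4 -0.1 -1.2] | each of 1 rows: [0.02 0.02 0.05] 0.09
```

Release and lift, then on to head_red (jaw 77°).

```bash
python3 -m crank '[0.03,0,0,0, 0,0,0,0, 0,0,0,0]' 50; python3 -m crank '[-0.8,0,0,0, -0.9,0,0,0]' 60; python3 go.py .427 .191 .10 77 16
```

```text
t: 7.7
position: [0.5651, 0.2513, 0.0161]
orientation: [2.612, 1.564, 1.05]
ft_force: [0.4, 0.2, -0.8]
grip_width: 0.0495
t: 7.95
position: [0.5633, 0.25, 0.1008]
orientation: [-2.938, 1.566, 1.783]
ft_force: [-0.4, 0.4, 1.1]
grip_width: 0.0598
t 7.95 grasp [0.5633 0.25   0.1008] jaw 0.5 down [-0.001  0.004 -1.   ] w 59.8 F [-0.4  0.4  1.1] | each of 16 rows: [ 0.   -0.2  -0.04] -0.956
```

```bash
python3 -m crank '[0,-0.2,-0.04,-0.96, 0,-0.2,-0.04,-0.96, 0,-0.2,-0.04,-0.96, 0,-0.2,-0.04,-0.96, 0,-0.2,-0.04,-0.96, 0,-0.2,-0.04,-0.96, 0,-0.2,-0.04,-0.96, 0,-0.2,-0.04,-0.96, 0,-0.2,-0.04,-0.96, 0,-0.2,-0.04,-0.96, 0,-0.2,-0.04,-0.96, 0,-0.2,-0.04,-0.96, 0,-0.2,-0.04,-0.96, 0,-0.2,-0.04,-0.96, 0,-0.2,-0.04,-0.96, 0,-0.2,-0.04,-0.96, 0,0,0,0]' 65; python3 go.py .427 .191 .017 77 3
```

```text
t: 10.07
position: [0.4296, 0.1831, 0.1107]
orientation: [0.784, 1.55, 0.607]
ft_force: [0.2, -0.4, 1.4]
grip_width: 0.0647
t 10.07 grasp [0.4293 0.1828 0.1107] jaw 79.8 down [ 0.017  0.012 -1.   ] w 64.7 F [ 0.2 -0.4  1.4] | each of 3 rows: [ 0.62  0.04 -0.03] 0.187
```

```bash
python3 - <<'E'
from h import *
n='top';p=campose(n);im,d=robot.get_image(n);save('top2.png',cv2.resize(im[150:400,80:480],(800,500)))
W=cloud(n,d);H,S,V=cv2.split(cv2.cvtColor(im,cv2.COLOR_RGB2HSV))
m=((H<8)|(H>172))&(S>150)&(np.hypot(W[...,0]-.565,W[...,1]-.25)<.09)
q=W[m]
if len(q):print(len(q),[np.round(a,1) for a in cv2.minAreaRect((q[:,:2]*1000).astype(np.float32))],np.percentile(q[:,2],[50,97]).round(4))
E
```

```text
320 [array([562.3, 242.8]), array([21.8, 72.4]), np.float64(1.0)] [0.0293 0.033 ]
```

View pics/top2.png

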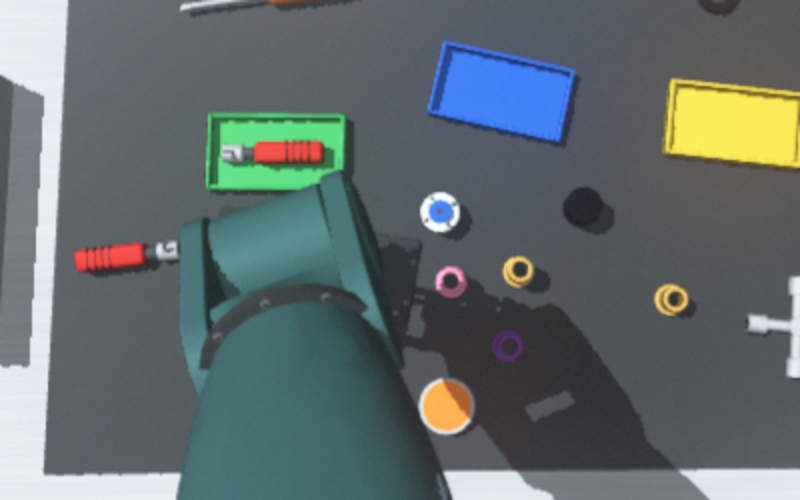

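The picture shows the igniter flat in the green tray: handle at (290,152), socket at (232,152). It is within about 3 mm of the tray's centre. Next I descend on head_red.

```bash
python3 -m crank '[0.4,0.06,-0.05,0.5, 0.6,0.06,-0.04,0, 0.55,0,0,0, 0.27,0,0,0, 0,0,0,0]'; python3 go.py .427 .191 .017 77
```

```text
t: 10.75
position: [0.4315, 0.1937, 0.0191]
orientation: [0.794, 1.545, 0.561]
ft_force: [-0.0, -0.5, 0.5]
grip_width: 0.0652
t 10.75 grasp [0.4311 0.1935 0.0191] jaw 76.7 down [ 0.022  0.014 -1.   ] w 65.2 F [-0.  -0.5  0.5] | each of 1 rows: [ 0.04 -0.07 -0.07] -0.066
```

```bash
python3 -m crank '[0.05,-0.06,-0.1,0, 0,0,0,0]'; python3 -m crank '[0,0,0,0, 0,0,0,0, 0,0,0,0]' 30 25;  python3 go.py .427 .191 .017 77
```

```text
t: 11.0
position: [0.4263, 0.1922, 0.0176]
orientation: [0.785, 1.543, 0.551]
ft_force: [-0.5, -0.3, 1.3]
grip_width: 0.065
t: 11.38
position: [0.4271, 0.1925, 0.0188]
orientation: [0.771, 1.541, 0.537]
ft_force: [-0.1, 0.3, -0.3]
grip_width: 0.0412
t 11.38 grasp [0.4267 0.1922 0.0188] jaw 76.6 down [ 0.025  0.015 -1.   ] w 41.2 F [-0.1  0.3 -0.3] | each of 1 rows: [ 0.03 -0.02  0.01] -0.076
```

```bash
python3 -m crank '[-0.8,0,0,0, -0.9,0,0,0]'; python3 go.py .6386 .0407 .095 77 6
```

```text
t: 11.62
position: [0.423, 0.1904, 0.1029]
orientation: [0.818, 1.548, 0.584]
ft_force: [0.0, 1.1, -1.6]
grip_width: 0.041
t 11.62 grasp [0.4226 0.1902 0.1029] jaw 76.6 down [ 0.019  0.013 -1.   ] w 41.0 F [ 0.   1.1 -1.6] | each of 6 rows: [ 0.03 -0.32  0.81] -0.013
```

```bash
python3 -m crank '[0.03,-0.32,0.81,0, 0.03,-0.32,0.81,0, 0.03,-0.32,0.81,0, 0.03,-0.32,0.81,0, 0.03,-0.32,0.81,0, 0.03,-0.32,0.7,0, 0,0,0,0]'; python3 go.py .6386 .0407 .024 77 3
```

```text
t: 12.5
position: [0.6405, 0.0377, 0.101]
orientation: [0.74, 1.54, 0.508]
ft_force: [-0.2, 0.6, -1.0]
grip_width: 0.0414
t 12.5 grasp [0.64   0.0374 0.101 ] jaw 76.7 down [ 0.027  0.015 -1.   ] w 41.4 F [-0.2  0.6 -1. ] | each of 3 rows: [ 0.51  0.01 -0.03] -0.021
```

```bash
python3 -m crank '[0.4,0.03,-0.05,0, 0.6,0.02,-0.06,0, 0.35,0.01,-0.03,0, 0.13,0,0,0, 0,0,0,0]'; python3 go.py .6386 .0407 .023 77
```

```text
t: 13.12
position: [0.6327, 0.0456, 0.0218]
orientation: [0.79, 1.543, 0.559]
ft_force: [1.2, -1.6, 2.9]
grip_width: 0.0412
t 13.12 grasp [0.6322 0.0454 0.0218] jaw 76.8 down [ 0.024  0.015 -1.   ] w 41.2 F [ 1.2 -1.6  2.9] | each of 1 rows: [-0.02 -0.06  0.15] -0.042
```

```bash
python3 -m crank '[-0.04,-0.06,0.13,0, 0,0,0,0]'; python3 go.py .6386 .0407 .0228 77
```

```text
t: 13.38
position: [0.639, 0.0412, 0.0246]
orientation: [0.774, 1.542, 0.544]
ft_force: [0.2, -0.3, -0.1]
grip_width: 0.0412
t 13.38 grasp [0.6385 0.0409 0.0246] jaw 76.8 down [ 0.025  0.015 -1.   ] w 41.2 F [ 0.2 -0.3 -0.1] | each of 1 rows: [ 0.04 -0.    0.  ] -0.038
```

```bash
python3 -m crank '[0.05,0,0,0, 0,0,0,0, 0,0,0,0]' 47; python3 -m crank '[-0.8,0,0,0, -0.9,0,0,0]'; python3 go.py .4948 .078 .095 77 4
```

```text
t: 13.75
position: [0.6394, 0.0411, 0.0225]
orientation: [0.761, 1.541, 0.53]
ft_force: [-0.2, -0.7, -0.1]
grip_width: 0.047
t: 14.0
position: [0.6349, 0.0399, 0.106]
orientation: [0.886, 1.546, 0.655]
ft_force: [0.5, -0.6, 0.9]
grip_width: 0.047
t 14.0 grasp [0.6346 0.0396 0.106 ] jaw 76.8 down [ 0.019  0.015 -1.   ] w 47.0 F [ 0.5 -0.6  0.9] | each of 4 rows: [ 0.04  0.03 -0.73] -0.01
```

```bash
python3 -m crank '[0.04,0.03,-0.73,0, 0.04,0.03,-0.73,0, 0.04,0.03,-0.73,0, 0.04,0.03,-0.65,0, 0,0,0,0]' 60; python3 go.py .4948 .078 .017 77 3
```

```text
t: 14.62
position: [0.4966, 0.0793, 0.0993]
orientation: [0.747, 1.54, 0.516]
ft_force: [1.4, 0.6, -0.0]
grip_width: 0.0599
t 14.62 grasp [0.4961 0.079  0.0993] jaw 76.8 down [ 0.027  0.015 -1.   ] w 59.9 F [ 1.4  0.6 -0. ] | each of 3 rows: [ 0.55 -0.02 -0.02] -0.014
```

```bash
python3 -m crank '[0.4,0,0,0, 0.6,0,0,0, 0.4,0,0,0, 0.22,0,0,0, 0,0,0,0]'; python3 go.py .4948 .078 .017 77
```

```text
t: 15.25
position: [0.5043, 0.0804, 0.0179]
orientation: [0.678, 1.535, 0.447]
ft_force: [-0.5, 0.3, -1.4]
grip_width: 0.06
t 15.25 grasp [0.5037 0.0801 0.0179] jaw 76.8 down [ 0.033  0.016 -0.999] w 60.0 F [-0.5  0.3 -1.4] | each of 1 rows: [ 0.01 -0.08 -0.16] -0.043
```

```bash
python3 -m crank '[0.02,-0.08,-0.17,0, 0,0,0,0]'; python3 go.py .4948 .078 .017 77
```

```text
t: 15.5
position: [0.4953, 0.0783, 0.0175]
orientation: [0.666, 1.533, 0.435]
ft_force: [-0.6, 0.2, 0.1]
grip_width: 0.06
t 15.5 grasp [0.4947 0.078  0.0175] jaw 76.8 down [ 0.034  0.016 -0.999] w 60.0 F [-0.6  0.2  0.1] | each of 1 rows: [0.01 0.   0.  ] -0.043
```

```bash
python3 -m crank '[0,0,0,0, 0,0,0,0, 0,0,0,0]' 30 25; python3 -m crank '[-0.8,0,0,0, -0.9,0,0,0]'; python3 go.py .6248 -.0197 .095 77 4
```

```text
t: 15.88
position: [0.496, 0.0783, 0.0185]
orientation: [0.65, 1.532, 0.419]
ft_force: [-0.6, -0.5, -0.9]
grip_width: 0.0411
t: 16.12
position: [0.4909, 0.0768, 0.1025]
orientation: [0.708, 1.538, 0.478]
ft_force: [0.2, 0.3, -0.9]
grip_width: 0.0413
t 16.12 grasp [0.4903 0.0765 0.1025] jaw 76.8 down [ 0.03   0.015 -0.999] w 41.3 F [ 0.2  0.3 -0.9] | each of 4 rows: [ 0.05 -0.32  0.76] -0.011
```

```bash
python3 -m crank '[0.02,-0.32,0.76,0, 0.02,-0.32,0.76,0, 0.02,-0.32,0.76,0, 0.02,-0.3,0.68,0, 0,0,0,0, 0,0,0,0]'; python3 go.py .6248 -.0197 .023 77 3
```

```text
t: 16.88
position: [0.6259, -0.0209, 0.1056]
orientation: [0.641, 1.532, 0.411]
ft_force: [0.6, 0.3, -1.2]
grip_width: 0.0412
t 16.88 grasp [ 0.6253 -0.0212  0.1056] jaw 76.9 down [ 0.036  0.016 -0.999] w 41.2 F [ 0.6  0.3 -1.2] | each of 3 rows: [ 0.55 -0.   -0.02] -0.01
```

```bash
python3 -m crank '[0.4,0,0,0, 0.6,0,0,0, 0.1,0,0,0, 0,0,0,0]'; python3 go.py .6248 -.0197 .023 77
```

```text
t: 17.38
position: [0.6253, -0.0181, 0.0468]
orientation: [0.671, 1.534, 0.444]
ft_force: [-0.2, 0.1, -1.7]
grip_width: 0.0415
t 17.38 grasp [ 0.6246 -0.0184  0.0468] jaw 77.0 down [ 0.034  0.016 -0.999] w 41.5 F [-0.2  0.1 -1.7] | each of 1 rows: [ 0.48 -0.04 -0.  ] -0.007
```

```bash
python3 -m crank '[0.25,-0.04,0,0, 0.2,0,0,0, 0.05,0,0,0, 0,0,0,0]'; python3 go.py .6248 -.0197 .0225 77
```

```text
t: 17.88
position: [0.6265, -0.0197, 0.0223]
orientation: [0.653, 1.532, 0.426]
ft_force: [-1.3, 0.5, 1.2]
grip_width: 0.0411
t 17.88 grasp [ 0.6258 -0.02    0.0223] jaw 77.0 down [ 0.035  0.016 -0.999] w 41.1 F [-1.3  0.5  1.2] | each of 1 rows: [-0.01  0.   -0.02] -0.005
```

```bash
python3 -m crank '[0,0,0,0, 0,0,0,0]' 47; python3 -m crank '[-0.8,0,0,0, -0.95,0,0,0]'; python3 go.py .432 -.007 .10 83.8 5
python3 - <<'E'
from h import *
n='scene';p=campose(n);im,d=robot.get_image(n);save('s2.png',im)
E
```

```text
t: 18.12
position: [0.6268, -0.0198, 0.0224]
orientation: [0.645, 1.532, 0.417]
ft_force: [-0.2, -0.1, -0.1]
grip_width: 0.0471
t: 18.38
position: [0.6216, -0.021, 0.1084]
orientation: [0.728, 1.537, 0.501]
ft_force: [-1.1, 0.5, 0.3]
grip_width: 0.047
t 18.38 grasp [ 0.6211 -0.0213  0.1084] jaw 77.0 down [ 0.03   0.016 -0.999] w 47.0 F [-1.1  0.5  0.3] | each of 5 rows: [ 0.01 -0.08 -0.76] -0.273
```

View pics/s2.png

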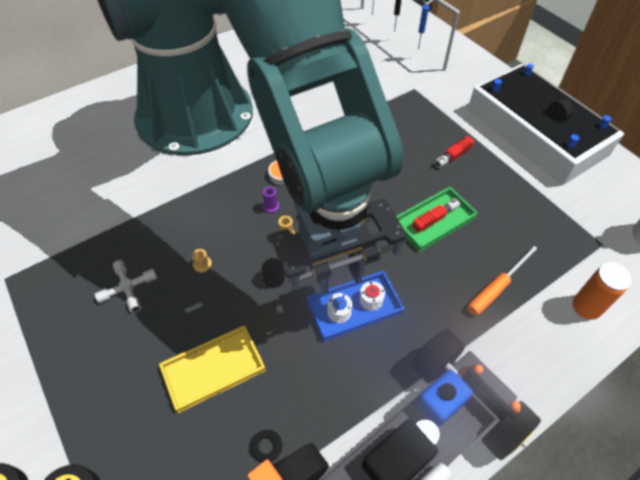

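Both heads stand in the blue tray, blue cap at (340,305) and red at (371,292). The igniter is in the green tray at (435,213).

```bash
python3 -m crank '[0.01,-0.08,-0.76,-0.27, 0.01,-0.08,-0.76,-0.27, 0.01,-0.08,-0.76,-0.27, 0.01,-0.08,-0.76,-0.27, 0.01,-0.08,-0.7,-0.27, 0,0,0,0, 0,0,0,0]' 50; python3 go.py .432 -.007 .017 83.8 3
```

```text
t: 19.3
position: [0.4347, -0.0072, 0.1068]
orientation: [0.431, 1.523, 0.325]
ft_force: [0.1, -0.5, 1.0]
grip_width: 0.05
t 19.3 grasp [ 0.4339 -0.0075  0.1068] jaw 83.9 down [ 0.045  0.015 -0.999] w 50.0 F [ 0.1 -0.5  1. ] | each of 3 rows: [ 0.6  -0.01 -0.04] 0.009
```

```bash
python3 -m crank '[0.4,0,-0.04,0, 0.5,0,-0.04,0, 0.2,0,0,0, 0,0,0,0]'; python3 go.py .432 -.007 .017 83.8
```

```text
t: 19.8
position: [0.4381, -0.0062, 0.0512]
orientation: [0.4, 1.52, 0.293]
ft_force: [-0.3, 0.4, 0.1]
grip_width: 0.0503
t 19.8 grasp [ 0.4372 -0.0065  0.0512] jaw 83.9 down [ 0.049  0.015 -0.999] w 50.3 F [-0.3  0.4  0.1] | each of 1 rows: [ 0.68 -0.03 -0.13] 0.018
```

```bash
python3 -m crank '[0.3,-0.03,-0.14,0, 0.3,0,-0.02,0, 0.08,0,-0.02,0, 0,0,0,0]'; python3 go.py .432 -.007 .017 83.8
```

```text
t: 20.3
position: [0.4336, -0.0064, 0.0176]
orientation: [0.377, 1.516, 0.269]
ft_force: [-0.4, 0.3, 0.0]
grip_width: 0.05
t 20.3 grasp [ 0.4326 -0.0067  0.0176] jaw 83.9 down [ 0.053  0.015 -0.999] w 50.0 F [-0.4  0.3  0. ] | each of 1 rows: [ 0.01 -0.01 -0.01] 0.018
```

```bash
python3 -m crank '[0,0,0,0, 0,0,0,0, 0,0,0,0]' 15 25; python3 -m crank '[-0.8,0,0,0, -0.95,0,0,0]'; python3 go.py .5915 -.282 .10 83.8 7
```

```text
t: 20.68
position: [0.4344, -0.0065, 0.0185]
orientation: [0.368, 1.515, 0.261]
ft_force: [0.1, 0.6, -1.3]
grip_width: 0.0299
t: 20.92
position: [0.4275, -0.0076, 0.1052]
orientation: [0.413, 1.521, 0.306]
ft_force: [0.3, -0.2, -1.6]
grip_width: 0.0302
t 20.93 grasp [ 0.4266 -0.0079  0.1052] jaw 83.9 down [ 0.047  0.015 -0.999] w 30.2 F [ 0.3 -0.2 -1.6] | each of 7 rows: [ 0.03 -0.73  0.55] 0.002
```

```bash
python3 - <<'E'
from h import *
im,d=robot.get_image('wrist'); im2,d=robot.get_image('scene')
c=np.hstack([cv2.resize(im[150:400,150:490],(544,400)),cv2.resize(im2[150:290,220:320],(256,358)).repeat(1,0)[:358].__class__(0) if 0 else cv2.resize(im2[150:310,230:330],(250,400))]);save('w3.png',c)
E
```

```text
(no output)
```

View pics/w3.png

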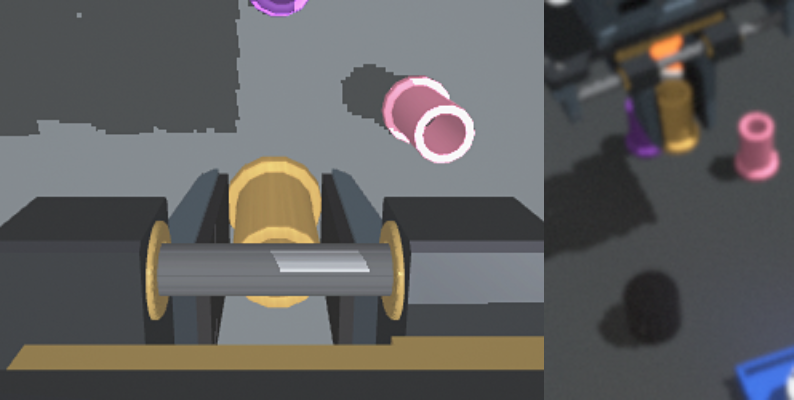

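The coupler hangs upright between the fingers (about (275,205) in the left crop). The opening reads 30 mm where I expected 26, so I'll check it again after placing.

```bash
python3 -m crank '[0.02,-0.73,0.55,0, 0.02,-0.73,0.55,0, 0.02,-0.73,0.55,0, 0.02,-0.73,0.55,0, 0.02,-0.73,0.55,0, 0.02,-0.73,0.55,0, 0.02,-0.65,0.45,0, 0,0,0,0, 0,0,0,0]'; python3 go.py .5915 -.282 .0225 83.8 3
```

```text
t: 22.15
position: [0.5924, -0.2854, 0.1006]
orientation: [0.411, 1.516, 0.305]
ft_force: [-0.1, -0.2, -1.7]
grip_width: 0.03
t 22.15 grasp [ 0.5914 -0.2857  0.1006] jaw 84.0 down [ 0.052  0.016 -0.998] w 30.0 F [-0.1 -0.2 -1.7] | each of 3 rows: [ 0.52  0.01 -0.03] 0.01
```

```bash
python3 -m crank '[0.4,0.03,-0.04,0, 0.4,0.02,-0.03,0, 0.15,0,-0.02,0, 0,0,0,0]'; python3 go.py .5915 -.282 .0225 83.8
```

```text
t: 22.65
position: [0.5885, -0.2785, 0.0479]
orientation: [0.458, 1.518, 0.353]
ft_force: [-0.4, 0.2, -1.4]
grip_width: 0.0304
t 22.65 grasp [ 0.5876 -0.2789  0.0479] jaw 84.1 down [ 0.049  0.018 -0.999] w 30.4 F [-0.4  0.2 -1.4] | each of 1 rows: [ 0.51 -0.07  0.06] 0.051
```

```bash
python3 -m crank '[0.25,-0.07,0.06,0, 0.2,0,-0.02,0, 0.08,0,-0.01,0, 0,0,0,0]'; python3 go.py .5915 -.282 .0225 83.8
```

```text
t: 23.15
position: [0.5922, -0.2825, 0.0217]
orientation: [0.441, 1.517, 0.337]
ft_force: [-3.7, 2.2, 6.2]
grip_width: 0.0296
t 23.15 grasp [ 0.5912 -0.2828  0.0217] jaw 84.1 down [ 0.051  0.018 -0.999] w 29.6 F [-3.7  2.2  6.2] | each of 1 rows: [-0.02  0.02  0.  ] 0.05
```

Contact at 6 N means it is on the floor. Release, lift, and go to coupler_short.

```bash
python3 -m crank '[0,0,0,0, 0,0,0,0, 0,0,0,0]' 46; python3 -m crank '[-0.8,0,0,0, -0.95,0,0,0]'; python3 go.py .4005 -.173 .10 83.8 5
python3 - <<'E'
from h import *
im,d=robot.get_image('wrist');im2,d2=robot.get_image('scene');W=cloud('scene',d2)
save('w4.png',np.hstack([cv2.resize(im[100:400,120:520],(440,330)),cv2.resize(im2[300:420,150:280],(357,330))]))
m=(np.hypot(W[...,0]-.5912,W[...,1]+.282)<.03)&(W[...,2]>.045)&(W[...,2]<.062);print(m.sum(),W[m].mean(0).round(4),W[m].min(0).round(4),W[m].max(0).round(4))
E
```

```text
t: 23.52
position: [0.5925, -0.2827, 0.0218]
orientation: [0.43, 1.517, 0.326]
ft_force: [1.2, -0.1, 0.4]
grip_width: 0.0463
t: 23.78
position: [0.586, -0.2832, 0.1074]
orientation: [0.524, 1.521, 0.419]
ft_force: [0.1, -0.1, -0.1]
grip_width: 0.0464
t 23.77 grasp [ 0.5851 -0.2836  0.1074] jaw 84.0 down [ 0.046  0.02  -0.999] w 46.4 F [ 0.1 -0.1 -0.1] | each of 5 rows: [ 0.    0.36 -0.78] 0.01
175 [ 0.5907 -0.2801  0.0525] [ 0.5771 -0.2927  0.045 ] [ 0.6031 -0.2677  0.0576]
```

View pics/w4.png

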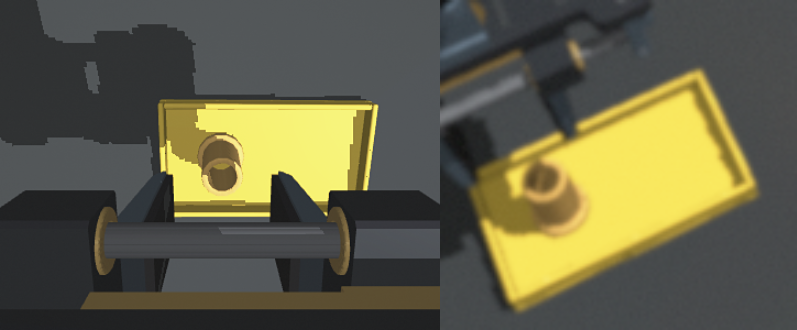

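The long coupler stands upright at one end of the yellow tray (left (220,165), right (555,200)). Next is the short one.

```bash
python3 -m crank '[0,0.36,-0.78,0, 0,0.36,-0.78,0, 0,0.36,-0.78,0, 0,0.36,-0.78,0, 0,0.33,-0.7,0, 0,0,0,0, 0,0,0,0]' 50; python3 go.py .4005 -.173 .018 83.8 3
```

```text
t: 24.75
position: [0.403, -0.1737, 0.1015]
orientation: [0.385, 1.514, 0.28]
ft_force: [0.5, -0.2, 0.9]
grip_width: 0.0501
t 24.75 grasp [ 0.402  -0.174   0.1015] jaw 84.0 down [ 0.054  0.016 -0.998] w 50.1 F [ 0.5 -0.2  0.9] | each of 3 rows: [ 0.56 -0.01 -0.04] 0.016
```

```bash
python3 -m crank '[0.4,0,-0.05,0, 0.4,0,-0.03,0, 0.15,0,-0.02,0, 0,0,0,0]'; python3 go.py .4005 -.173 .018 83.8
```

```text
t: 25.25
position: [0.4046, -0.1748, 0.053]
orientation: [0.347, 1.512, 0.242]
ft_force: [0.2, 0.0, -0.3]
grip_width: 0.0496
t 25.25 grasp [ 0.4035 -0.1751  0.053 ] jaw 84.0 down [ 0.057  0.014 -0.998] w 49.6 F [ 0.2  0.  -0.3] | each of 1 rows: [ 0.7   0.02 -0.1 ] 0.043
```

```bash
python3 -m crank '[0.3,0.04,-0.12,0, 0.3,0,-0.02,0, 0.1,0,-0.02,0, 0,0,0,0]'; python3 go.py .4005 -.173 .018 83.8
```

```text
t: 25.75
position: [0.4012, -0.1727, 0.018]
orientation: [0.313, 1.51, 0.208]
ft_force: [-0.0, 0.3, 0.1]
grip_width: 0.05
t 25.75 grasp [ 0.4001 -0.173   0.018 ] jaw 84.0 down [ 0.06   0.013 -0.998] w 50.0 F [-0.   0.3  0.1] | each of 1 rows: [0.   0.   0.01] 0.044
```

```bash
python3 -m crank '[0,0,0,0, 0,0,0,0, 0,0,0,0]' 15 25; python3 -m crank '[-0.8,0,0,0, -0.95,0,0,0]'; python3 go.py .5985 -.216 .10 83.8 5
```

```text
t: 26.12
position: [0.4019, -0.1731, 0.0189]
orientation: [0.298, 1.508, 0.194]
ft_force: [-0.8, 0.6, -0.9]
grip_width: 0.0286
t: 26.38
position: [0.3947, -0.1732, 0.1056]
orientation: [0.37, 1.514, 0.265]
ft_force: [1.0, -0.2, 0.1]
grip_width: 0.0289
t 26.38 grasp [ 0.3936 -0.1735  0.1056] jaw 84.0 down [ 0.055  0.015 -0.998] w 28.9 F [ 1.  -0.2  0.1] | each of 5 rows: [ 0.07 -0.08  0.83] 0.009
```

```bash
python3 -m crank '[0.04,-0.08,0.83,0, 0.04,-0.08,0.83,0, 0.04,-0.08,0.83,0, 0.04,-0.08,0.83,0, 0.04,-0.08,0.75,0, 0,0,0,0, 0,0,0,0]'; python3 go.py .5985 -.216 .0229 83.8 3
```

```text
t: 27.25
position: [0.6026, -0.2163, 0.1137]
orientation: [0.265, 1.506, 0.16]
ft_force: [-0.7, 0.5, -0.8]
grip_width: 0.0288
t 27.25 grasp [ 0.6014 -0.2165  0.1137] jaw 84.0 down [ 0.064  0.01  -0.998] w 28.8 F [-0.7  0.5 -0.8] | each of 3 rows: [ 0.6  -0.01 -0.06] 0.014
```

```bash
python3 -m crank '[0.4,0,-0.06,0, 0.5,0,-0.05,0, 0.25,0,-0.02,0, 0,0,0,0]'; python3 go.py .5985 -.216 .0229 83.8
```

```text
t: 27.75
position: [0.596, -0.214, 0.0515]
orientation: [0.289, 1.508, 0.183]
ft_force: [0.4, -0.0, -0.7]
grip_width: 0.0286
t 27.75 grasp [ 0.5948 -0.2143  0.0515] jaw 84.0 down [ 0.062  0.011 -0.998] w 28.6 F [ 0.4 -0.  -0.7] | each of 1 rows: [ 0.57 -0.04  0.04] 0.032
```

```bash
python3 -m crank '[0.3,-0.04,0.04,0, 0.25,0,-0.02,0, 0.06,0,-0.01,0, 0,0,0,0]'; python3 go.py .5985 -.216 .0229 83.8
```

```text
t: 28.25
position: [0.6, -0.2166, 0.022]
orientation: [0.269, 1.506, 0.163]
ft_force: [-4.5, 1.5, 8.4]
grip_width: 0.0287
t 28.25 grasp [ 0.5988 -0.2168  0.022 ] jaw 84.0 down [ 0.064  0.011 -0.998] w 28.7 F [-4.5  1.5  8.4] | each of 1 rows: [-0.02  0.02 -0.01] 0.031
```

On the floor (8 N). Release, rise, and retreat so the cameras see everything.

```bash
python3 -m crank '[0,0,0,0, 0,0,0,0, 0,0,0,0]' 44; python3 -m crank '[-0.8,0,0,0, -1,0,0,0, -1,0,0,0, -1,0,0,0, -0.5,-1,-1,0, 0,-1,-1,0, 0,-1,-1,0, 0,-1,0,0, 0,-1,0,0, 0,0,0,0, 0,0,0,0]'; cat > fin.py <<'E'
from h import *
axes=dict(blue=(.6317,.0105,77.1),yellow=(.595,-.249,83.8),green=(.565,.258,90))
exp=[('head_red','blue',(.6386,.0407),.042),('head_blue','blue',(.6248,-.0197),.042),('long','yellow',(.5912,-.2825),.055),('short','yellow',(.5985,-.2165),.041),('filter',None,(.501,-.0775),.043)]
for n in ['top','scene']:
    im,d=robot.get_image(n);W=cloud(n,d);save('f_'+n+'.png',im);z=W[...,2]
    for k,t,(x,y),h in exp:
        m=(np.hypot(W[...,0]-x,W[...,1]-y)<.03)&(z>h-(.010 if 'head' in k else .006))&(z<h+.02)
        if not m.any(): print(n,k,'unseen');continue
        q=W[m];c,r=cv2.minEnclosingCircle((q[:,:2]*1000).astype(np.float32))
        P=np.linalg.lstsq(np.c_[q[:,:2],np.ones(len(q))],q[:,2],rcond=None)[0][:2]
        s=''
        if t:
            a=np.radians(axes[t][2]);e=np.array([np.cos(a),np.sin(a)]);dd=np.array(c)-1e3*np.array(axes[t][:2]);s=('tray',round(dd@e,1),round(-dd[0]*e[1]+dd[1]*e[0],1))
        print(n,k,np.round(c,1),round(r,1),'topz',np.percentile(q[:,2],97).round(4),'slope',P.round(2),s)
    for t in ('cross_wrench','air_filter','igniter'):
        for r in robot.place_of(t,n): print(n,t,round(r['conf'],2),np.round(world(n,r['location'])[0],3))
E
python3 fin.py; python3 go.py .5 0 .3 84
```

```text
t: 28.62
position: [0.6002, -0.2167, 0.0217]
orientation: [0.265, 1.505, 0.159]
ft_force: [-0.9, 0.9, -1.2]
grip_width: 0.0441
t: 30.0
position: [0.4279, -0.4402, 0.2256]
orientation: [0.225, 1.504, 0.12]
ft_force: [-0.1, -0.2, -0.4]
grip_width: 0.0441
top head_red [638.   41.5] 20.7 topz 0.0429 slope [0.02 0.01] ('tray', np.float64(31.6), np.float64(0.8))
top head_blue [625.8 -19.6] 21.1 topz 0.0435 slope [-0.01  0.01] ('tray', np.float64(-30.7), np.float64(-0.9))
top long [ 589.  -280.7] 13.1 topz 0.0573 slope [-0.01 -0.03] ('tray', np.float64(-32.1), np.float64(2.5))
top short [ 597.9 -215.6] 12.9 topz 0.0433 slope [ 0.01 -0.04] ('tray', np.float64(33.5), np.float64(0.8))
top filter [501.2 -77.3] 19.8 topz 0.0451 slope [-0.    0.02] 
top cross_wrench 0.66 [ 0.37  -0.311  0.006]
top air_filter 0.5 [ 0.5   -0.073  0.003]
top igniter 0.86 [0.567 0.258 0.014]
top igniter 0.69 [0.447 0.417 0.016]
top igniter 0.56 [0.633 0.012 0.001]
top igniter 0.16 [ 0.373 -0.309  0.006]
scene head_red [638.5  42.7] 21.1 topz 0.0433 slope [-0.02  0.01] ('tray', np.float64(32.9), np.float64(0.5))
scene head_blue [625.7 -18.4] 20.8 topz 0.0432 slope [-0.02  0.02] ('tray', np.float64(-29.5), np.float64(-0.6))
scene long [ 590.3 -280.6] 13.2 topz 0.0568 slope [-0.03 -0.  ] ('tray', np.float64(-31.9), np.float64(1.3))
scene short [ 597.7 -215.4] 13.6 topz 0.0433 slope [-0.03 -0.02] ('tray', np.float64(33.7), np.float64(1.0))
scene filter [502.1 -77.1] 20.1 topz 0.0454 slope [-0.02  0.  ] 
scene cross_wrench 0.57 [ 0.371 -0.302  0.005]
scene air_filter 0.83 [ 0.499 -0.077  0.003]
scene air_filter 0.6 [0.563 0.257 0.002]
scene igniter 0.84 [0.56  0.255 0.021]
scene igniter 0.64 [0.452 0.42  0.017]
t 30.4 grasp [ 0.4271 -0.4402  0.2261] jaw 84.1 down [ 0.067  0.007 -0.998] w 43.7 F [-0.8 -0.5 -0.4] | each of 1 rows: [-1.31  8.93  0.63] 0.02
```

```bash
cd pics; python3 -c "
import cv2,numpy as np
a=cv2.imread('f_top.png');b=cv2.imread('f_scene.png')
cv2.imwrite('f.png',np.vstack([cv2.resize(a[140:340,100:520],(630,300)),cv2.resize(b[140:420,60:560],(536,300))[:, :].copy() if 0 else cv2.resize(b[140:420,60:560],(630,300))]))"
```

```text
(no output)
```

View pics/f.png

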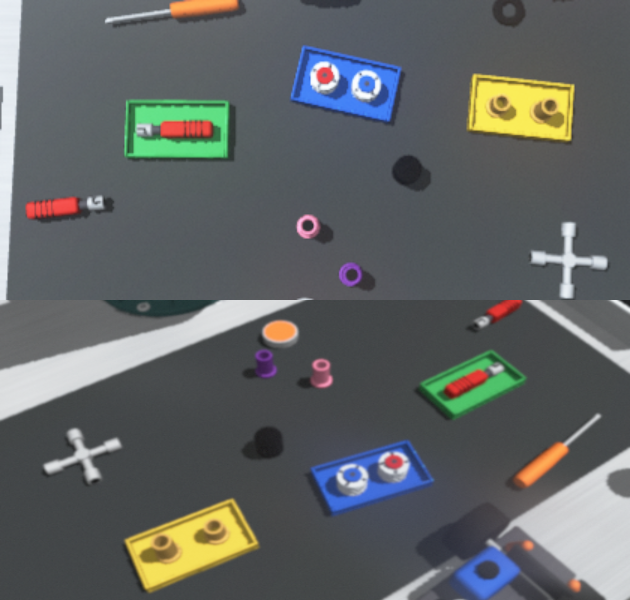

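The picture shows all five parts in their trays, with the wrench and filter in place.

```bash
python3 -c "
from cell import robot
print(robot.hand_in(), robot.get_obs()['t'])"
```

```text
the job is handed in; nothing more can be done
the job is handed in; nothing more can be done
```

All five parts are sorted and released, and I handed the job in at about 30 s of robot time. No verdict was reported.

**Placement:** the heads are in the blue tray at x about ±31 mm from its centre, y within 1 mm. The couplers are in the yellow tray at about -32 mm (long) and +34 mm (short), y within 2.5 mm. The igniter, taken from the look-alike nearest the base, lies flat within about 5 mm of the green tray's centre.

**Last checks:**
- **Upright and down:** in both the top and scene cameras, top-surface slopes were at most 0.04. Top heights matched parts resting on the tray floors, within the depth cameras' usual 1–2 mm.
- **Left alone:** the air filter and cross wrench read within about 4 mm of their starting positions. The pink and purple look-alikes and the other igniter were not touched.
- **Gripper:** empty and well clear of everything, 0.22 m up.

**What disagreed:**
- **Grip width:** the gripper read 29–30 mm on the coupler tubes, where 26 mm was expected. Both couplers still lifted, stood and measured correctly.
- **Tool tilt:** the tool drifted to about 0.07 rad off vertical over the job. I allowed for this when aiming each grasp.
- **Stray detections:** the networks gave a few false hits, such as an "igniter" at the blue tray. The pictures ruled them out.

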